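Lay a pipette canister down on its clamped rest

ROBOT

A 7-joint arm with a two-finger parallel gripper is mounted at the origin on the work surface. World frame = base frame: x ahead of the robot, y to its left, z up, the work surface at z = 0. Lengths are in m, angles in rad, forces in N, time in s.
With the tool pointing down it reaches from about 0.35 to 0.9 m from the base axis. Payload 8.1 kg.
Tool frame: the origin (TCP) lies at the very end of the fingers, on their centre line; the grasp point (between the pads) lies 19 mm behind it (arm.tcp_to_grasp is the z of the grasp point in the tool frame, in m); z points along the fingers, y is the line along which they close (so a half turn about z gives the same grasp; the last joint's range is limited). The gripper opens to 92 mm and grips with 3 to 60 N. Pads are 19 mm wide; open, the fingers measure 130 mm over their backs; the gripper's body (75 mm by 190 mm) begins 47 mm behind the grasp point.
Start: joints at [1.221, 0.434, 0.025, 1.573, -0.012, 1.134, -0.075], TCP at [0.153, -0.606, 0.227] pointing down, gripper open.
Joint ranges: [-2.62, 2.62], [-0.44, 2.09], [-1.27, 1.32], [0.08, 2.57], [-1.32, 4.46], [0.12, 2], [-2.74, 2.74]. Speed limits (rad/s): [2.22, 2.22, 3.01, 3.01, 3.14, 3.14, 3.14].

INTERFACE

Orientations are given as a rotation vector (axis times angle).
In Python, from cell import readout, vision, sign_off, arm gives the robot as it stands. The module is installed in compiled form; this text tells all that it offers.
- The arm moves only by the shell command python3 -m creep 'ROWS' [FORCE]. ROWS is JSON, a list of rows, each a list of 5 numbers: the shift along the tool's x, y, z in units of 4 cm (1.0 is 4 cm), then the turn about the tool's z in units of 4 degrees (1.0 is 4 degrees), then the opening, from 0 (shut) to 1 (fully open). A call has 1 to 12 rows; each row shifts and turns the commanded pose from where the row before left it, along the tool's axes as they then stand; what a row does not reach is not made up. A row lasts 1/8 s, in which the tool goes at most 62.5 mm and 10.7 degrees, less where a joint would pass 70% of its speed; a pose out of reach is approached as far as the arm can. A call with a number of a shift or a turn outside -1 to 1 is refused whole. A call with a gripper value outside its range is refused whole. The fingers move at their own pace and stop on an object; FORCE is the grip in N (left out, the last holds). Time passes only in rows, so rows that do not move let the fingers close. It gives the time, the measured TCP pose, the force, the opening and the grip force at its end, in the units of the state.
- readout.observe(): the state, without advancing time (a new reading comes with each control period).
- vision.get_image(name): name is "side" or "top"; returns a dict with "pixels" (400x640x3 uint8, blue, green, red), "z_map" (400x640 float32, m along the optical axis (not along the pixel's ray), 0 where there is no reading), "camera_matrix" (3x3 intrinsics, pixels), "k1" (the pictures are not rectified: a ray, as slopes to the right and down, at radius r is drawn at 1 + k1 r^2 times it, then the intrinsics apply), "position" and "rotation" of the camera in the world. Camera axes: x right, y up, looking along -z (the intrinsics and any distortion apply to the point x, -y, -z); pixel columns grow to the right and rows downward; lengths in m; the calibration is good to about 2 mm. A picture is of the moment at which its call begins.
- sign_off(): hands the job in; it is judged then, once.
The state is a dict: "clock": time; "joints": joint angles; "dq": joint speeds; "joint_efforts": joint torques, N m; "position": TCP position; "ee_rot": TCP orientation; "force": force on the tool from outside, world axes, zero at the start; "ft_torque": the same for the moment, N m; "width": opening from 0.0 (shut) to 1.0 (fully open); "gripper_force": force on a finger pad.
Only numpy, scipy, OpenCV 4.12 (cv2) and the standard library are available. Lean on these libraries where they do the work, as an engineer would, in place of code of your own. Each camera call takes 0.05 s, during which the arm holds its last target. There are 200 camera calls.

TASK

Lay the standing steel pipette canister down on its rest: slide the rest along its rail until its yellow-striped edge meets the foot of the canister, and swing the red cam lever round to its end to clamp it there. Then, without lifting the canister, push it high up so that it tips over that edge and lies flat and straight on the black rubber. Leave the lever clamped and the things around it undisturbed.

Things in the scene. Friction and masses are not known exactly. Their poses are not given: they have to be found in the camera images.
- canister: Square closed steel canister, 76 x 76 x 190 mm, upright on the white 6 mm base plate; 0.45 to 0.7 kg. Origin: centre of its underside; z up along it, x towards the rest (the way to tip it). Pushed low it slides; pushed 130 to 170 mm up, against the edge, it tips and falls over by itself once leant about 0.45 rad
- rest: Sliding rest: black rubber plate and an aluminium saddle riding on the rail. Origin: on the yellow-striped edge nearest the canister, at the base plate's top. x runs along the rail away from the canister, y towards the plate, z up. Plate: x 0 to 185, y -20 to 90 mm, top at z 14 mm. Unclamped it slides along x (about 6 N friction, 165 mm travel)
- rest_post (a point): Top centre of the blue upright post on the saddle, for moving the rest: 16 mm diameter, 30 mm tall, its foot 38 and its top 68 mm above the rest's origin, at x 50, y -85 mm in the rest's frame
- cam_tip (a point): Top centre of the red upright pin at the end of the cam lever: 14 mm diameter, from 46 to 78 mm above the rest's origin, 65 mm from the lever's upright pivot, which is at x 125, y -112 mm in the rest's frame. The arm is 12 mm wide, 45 to 55 mm above the rest's origin; saddle top at 39 mm
- cam (a joint): Angle of the cam lever, rad: 0 = open, pointing along the rest's -y; grows anticlockwise seen from above to 1.6 (end stop, clamped), pointing along the rest's +x. Light at first, stiffer over the last third as the cam presses on the rail; stays where it is left; past about 1.35 it holds the rest firmly
There are look-alikes about, which are no part of the job. What is shaped like the canister but green or purple is not meant.

How it is judged:
On the way, in this order (a step that is already met when the one before it is completed fails the run):
1. the rest's edge meets the foot of the upright canister (gap under about 12 mm) (x of canister in the frame of rest between -0.05 and -0.03 m and angle between canister's own z axis and vertical below 0.12 rad), for 0.1 s.
2. the cam lever is clamped (past 1.35 rad) with the edge still at the foot of the upright canister (all of step 1 and value of joint cam above 1.35 rad), for 0.2 s.
3. the canister leans towards the rest, bearing on it (angle between canister's own z axis and vertical between 0.15 and 1.2 rad and angle between canister's own x axis and vertical above 1.7 rad and contact force between canister and rest above 0.3 N), for 0.02 s.
At the end, for the whole second after the job is handed in: the canister lies still and flat (0.07 rad) on the rubber on the face that met the edge, along the rest (0.2 rad), its foot end 60 mm outside to 30 mm inside the yellow edge and its centre line within about 45 mm of the plate's; cam lever still past 1.35 rad (angle between canister's own x axis and vertical above 3.07 rad and angle between the z axis of canister and the x axis of rest, either way round below 0.2 rad and x of canister in the frame of rest between -0.06 and 0.03 m and y of canister in the frame of rest between -0.01 and 0.08 m and z of canister in the frame of rest between 0.045 and 0.06 m and value of joint cam above 1.35 rad and linear speed of canister below 0.02 m/s and angular speed of canister below 0.1 rad/s); the robot touches nothing.
It fails at once if the canister is lifted (its underside centre more than 90 mm above the table) (height (world z) of canister above 0.09 m).
It fails at once if a bystander is shoved or knocked over (moved over 25 mm) (distance of any of dishes, reagent, media1, media2, forceps, timer, beaker from where it was at the start of the episode above 0.025 m).
It also fails if it takes over 64 s, if anything falls off the work surface, if the arm or the gripper's body presses on something with over 40 N, if the wrist force passes 120 N, or if a joint passes its speed limit or range.

## Working session

There is one attempt and no reset: what is moved stays moved. The work goes in short steps, Python scripts to look and compute and a shell command to move; the robot and the scene stay as the last step left them, time stands still between calls to the robot, and variables do not carry over. Pictures are saved under pics/ and viewed, at most 10 in all, crops included, and the job is handed in when it is done.

```bash
mkdir -p pics; cat > h.py <<'E'
import numpy as np, cv2
from scipy.spatial.transform import Rotation as R
from cell import readout, vision, arm
def grab(n):
    d=vision.get_image(n); np.savez(f'{n}.npz',**{k:np.array(v) for k,v in d.items()}); return d
def load(n): return dict(np.load(f'{n}.npz'))
def rotm(d):
    r=np.array(d['rotation']); return r if r.shape==(3,3) else (R.from_rotvec(r).as_matrix() if r.size==3 else R.from_quat(r).as_matrix())
def ray(d,u,v):
    K=np.array(d['camera_matrix']); k=float(d['k1'])
    a=(u-K[0,2])/K[0,0]; b=(v-K[1,2])/K[1,1]; rd=np.hypot(a,b); r=rd
    for _ in range(20): r=rd/(1+k*r*r)
    s=1/(1+k*r*r); return np.array([a*s,-b*s,-1.0])
def onplane(d,u,v,z):
    w=rotm(d)@ray(d,u,v); p=np.array(d['position']); return p+w*(z-p[2])/w[2]
def depthpt(d,u,v):
    z=d['z_map'][int(round(v)),int(round(u))]; return np.array(d['position'])+rotm(d)@(ray(d,u,v)*z)
E
python3 - <<'E'
from h import *
for n in('top','side'):
    d=grab(n); cv2.imwrite(f'pics/{n}0.png',d['pixels']); print(n,d['camera_matrix'],d['k1'],d['position'],d['rotation'])
s=readout.observe(); print(s)
E
```

```text
top [[397.0430005    0.         316.26841874]
 [  0.         397.0430005  195.71941173]
 [  0.           0.           1.        ]] -0.05742652319417649 [ 0.369192   -0.0432963   1.05806221] [ 0.11584817 -0.14646698 -1.54092804]
side [[517.89103933   0.         326.77832564]
 [  0.         517.89103933 194.37173631]
 [  0.           0.           1.        ]] -0.17006544860218017 [0.27784563 0.98336035 0.69617998] [ 0.18195853 -1.44897764 -2.49554041]
{'clock': 0.1, 'joints': array([ 1.22141731,  0.43517099,  0.02498622,  1.5739961 , -0.01156996,
        1.13399007, -0.0751429 ]), 'dq': array([-0.00286449, -0.0017273 , -0.00059859, -0.00103456,  0.00132874,
        0.00072921, -0.00020923]), 'joint_efforts': array([ 2.72620964e-03, -6.69139409e+01,  9.87884179e-01, -3.15149081e+01,
       -6.05218252e-02,  3.73431633e-02,  7.22767527e-05]), 'position': array([ 0.15249819, -0.60564513,  0.22601648]), 'ee_rot': array([-3.11635921e+00, -3.86313927e-01,  5.25258957e-04]), 'force': array([-0.37467633,  0.05761411,  0.26577744]), 'ft_torque': array([-0.00192309,  0.03243562,  0.00753928]), 'gripper_force': 0.0, 'width': 1.0004892419376947}
```

View pics/top0.png

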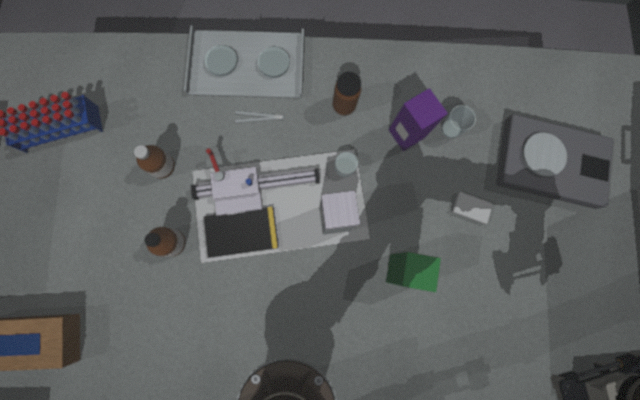

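View pics/side0.png

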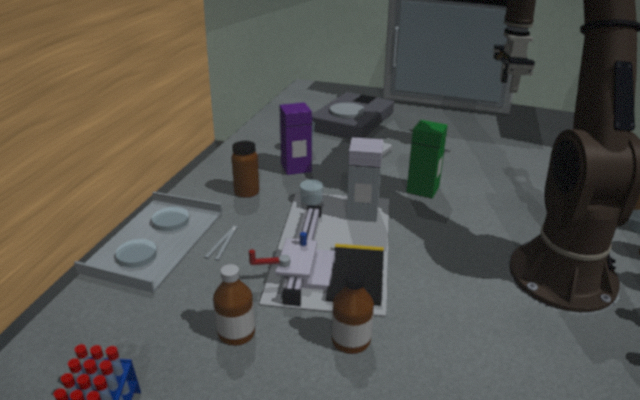

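Top view: the steel canister is at (340,210), the rest's black plate at (240,232) with its yellow edge at (273,228), the blue post at (249,182), and the red lever at (212,158). In the side view they are at (366,180), (357,272), (358,247), (304,239) and (255,257). Green (413,271) and purple (418,118) are look-alikes; the grey steel one standing on the base plate is the canister meant.

```bash
python3 - <<'E'
from h import *
out=[]
for n in('top','side'):
    d=load(n); im=d['pixels']; hsv=cv2.cvtColor(im,cv2.COLOR_BGR2HSV)
    box=(190,145,370,265) if n=='top' else (240,120,400,310)
    def mask(lo,hi):
        m=cv2.inRange(hsv,lo,hi); k=np.zeros_like(m); x0,y0,x1,y1=box; k[y0:y1,x0:x1]=m[y0:y1,x0:x1]; return k
    for nm,lo,hi in(('yellow',(18,110,80),(35,255,255)),('blue',(100,110,50),(130,255,255)),('red',(0,150,70),(8,255,255))):
        m=mask(lo,hi); ys,xs=np.nonzero(m)
        P=np.array([depthpt(d,x,y) for x,y in zip(xs,ys)])
        c=cv2.minAreaRect(np.c_[xs,ys].astype(np.float32)); 
        print(n,nm,len(xs),'rect',np.round(c[0]),np.round(c[1]),'med',np.median(P,0).round(3),'hi',P[P[:,2]>np.percentile(P[:,2],75)].mean(0).round(3), P[:,2].max().round(3))
        if nm=='yellow':
            q=P[abs(P[:,2]-np.median(P[:,2]))<.006][:,:2]; r=cv2.minAreaRect(q.astype(np.float32)); print(cv2.boxPoints(r).round(4).tolist())
    # canister top face
    x0,y0,x1,y1=(315,180,370,240) if n=='top' else (340,130,395,180)
    P=[(depthpt(d,x,y)) for y in range(y0,y1) for x in range(x0,x1)]
    P=np.array(P); q=P[(P[:,2]>.185)&(P[:,2]<.21)]; r=cv2.minAreaRect(q[:,:2].astype(np.float32)); print('can',len(q),np.median(q[:,2]),r,cv2.boxPoints(r).round(3).tolist())
d=load('top')
for u,v in((195,190),(318,177)): print('rail',onplane(d,u,v,.03).round(3))
for u,v in((345,162),(196,172),(358,152),(367,237),(203,260)): print(depthpt(d,u,v).round(3))
cr=d['pixels'][135:275,180:380]; cv2.imwrite('pics/crop.png',cv2.resize(cv2.convertScaleAbs(cr,alpha=1.6),None,fx=4,fy=4,interpolation=2))
E
```

```text
top yellow 205 rect [272. 227.] [41.  5.] med [0.457 0.053 0.019] hi [0.459 0.051 0.042] 1.058
[[0.40560001134872437, 0.050999999046325684], [0.40790000557899475, 0.03739999979734421], [0.5123999714851379, 0.0551999993622303], [0.5101000070571899, 0.06870000064373016]]
top blue 20 rect [248. 182.] [4. 4.] med [0.569 0.112 0.072] hi [0.569 0.111 0.074] 0.075
top red 6 rect [212. 159.] [19.  1.] med [0.627 0.21  0.063] hi [0.641 0.215 0.085] 0.087
can 1184 0.19426996261211493 ((0.48828744888305664, -0.11238746345043182), (0.0765661969780922, 0.0760950818657875), 8.850414276123047) [[0.4449999928474426, -0.08100000023841858], [0.4560000002384186, -0.15600000321865082], [0.5320000052452087, -0.14399999380111694], [0.5199999809265137, -0.0689999982714653]]
side yellow 171 rect [359. 247.] [47.  4.] med [0.457 0.053 0.02 ] hi [0.464 0.057 0.022] 0.024
[[0.4032999873161316, 0.05420000106096268], [0.40630000829696655, 0.03440000116825104], [0.5109999775886536, 0.05000000074505806], [0.5080999732017517, 0.0697999969124794]]
side blue 69 rect [303. 238.] [12.  6.] med [0.567 0.119 0.068] hi [0.57  0.117 0.074] 0.076
side red 87 rect [262. 259.] [29. 11.] med [0.624 0.212 0.06 ] hi [0.639 0.221 0.077] 0.084
can 568 0.19574520011659702 ((0.4869822561740875, -0.1097298189997673), (0.07558059692382812, 0.08167081326246262), 9.252851486206055) [[0.4429999887943268, -0.07599999755620956], [0.4560000002384186, -0.15600000321865082], [0.531000018119812, -0.14399999380111694], [0.5180000066757202, -0.06300000101327896]]
rail [0.55  0.258 0.03 ]
rail [ 0.594 -0.065  0.03 ]
[ 0.632 -0.134  0.05 ]
[0.604 0.266 0.005]
[ 0.675 -0.175 -0.002]
[ 0.44  -0.199  0.005]
[0.369 0.231 0.002]
```

View pics/crop.png

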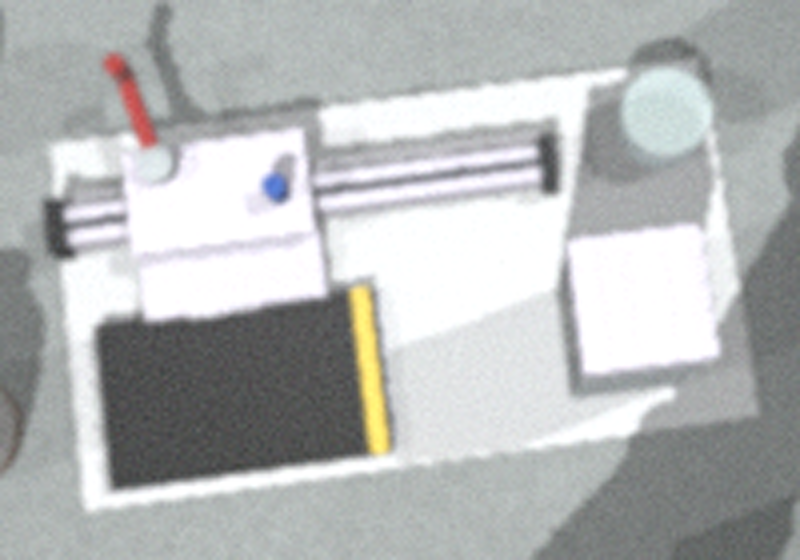

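The crop shows the layout plainly: the steel canister's top is at crop (645,300), the yellow edge at (368,370), the blue post at (275,186) and the red pin at (115,62). The canister meant is the grey one on the white base plate. I'll go to the blue post first and grip it along the rail.

```bash
python3 -m creep '[[0,0,-0.7,1,0.5],[0,0,-0.3,0.3,0.5],[0.7,-0.85,0,0,0.5],[0.7,-0.85,0,0,0.5],[0.7,-0.85,0,0,0.5],[0.7,-0.85,0,0,0.5],[0.7,-0.85,0,0,0.5],[0.7,-0.85,0,0,0.5],[0.7,-0.85,0,0,0.5],[0.7,-0.85,0,0,0.5],[0.7,-0.85,0,0,0.5],[0.7,-0.85,0,0,0.5]]' 20
python3 -m creep '[[0.7,-0.85,0,0,0.5],[0.7,-0.85,0,0,0.5],[0.7,-0.85,0,0,0.5],[0.7,-0.85,0,0,0.5],[0.7,-0.85,0,0,0.5],[0.7,-0.85,0,0,0.5],[0,0,0,0,0.5],[0,0,0,0,0.5]]'
cat >> h.py <<'E'
def togo(x,y,z):
    s=readout.observe(); M=R.from_rotvec(s['ee_rot']).as_matrix()
    print('tcp',s['position'].round(4),'tool y ang',np.degrees(np.arctan2(M[1,1],M[0,1])).round(2),'tilt',M[:,2].round(3),'units',(M.T@(np.array([x,y,z])-s['position'])/.04).round(2),'F',s['force'].round(1),'w',s['width'].round(3),'t',s['clock'])
E
python3 -c "
from h import *
togo(.570,.112,.052)"
```

```text
clock: 1.6
position: [0.3769, -0.2254, 0.2666]
ee_rot: [3.132, 0.246, 0.0]
force: [-0.2, -0.1, -0.1]
width: 0.501
gripper_force: 0.0
clock: 2.6
position: [0.5103, 0.0004, 0.2663]
ee_rot: [3.132, 0.246, -0.002]
force: [0.5, -0.5, -0.2]
width: 0.498
gripper_force: 0.0Traceback (most recent call last):
  File "<string>", line 3, in <module>
    togo(.570,.112,.052)
    ~~~~^^^^^^^^^^^^^^^^
  File "h.py", line 20, in togo
    print('tcp',s['position'].round(4),'tool y ang',np.degrees(np.arctan2(M[1,1],M[0,1])).round(2),'tilt',M[:,2].round(3),'units',(M.T@(np.array([x,y,z])-s['position'])/.04).round(2),'F',s['force'].round(1),'w',s['width'].round(3),'t',s['clock'])
                                                                                                                                                                                                                   ^^^^^^^^^^^^^^^^
AttributeError: 'float' object has no attribute 'round'
```

```bash
sed -i "s/s\['width'\].round(3)/round(float(s['width']),3)/" h.py
python3 -m creep '[[0.65,-0.85,0,0,0.5],[0.65,-0.85,0,0,0.5],[0.6,-0.83,0,0,0.5],[0,0,0.9,0,0.5],[0,0,0.9,0,0.5],[0,0,0.9,0,0.5],[0,0,0.4,0,0.5],[0,0,0,0,0.5],[0,0,0,0,0.5]]'
python3 - <<'E'
from h import *
togo(.570,.112,.052)
a=grab('top')['pixels'][120:240,170:320]; b=grab('side')['pixels'][160:310,210:400]
f=lambda i:cv2.resize(cv2.convertScaleAbs(i,alpha=1.6),(400,400*i.shape[0]//i.shape[1]),interpolation=2)
a,b=f(a),f(b); h=min(len(a),len(b)); cv2.imwrite('pics/c2.png',np.hstack([a[:h],b[:h]]))
E
```

```text
clock: 3.72
position: [0.571, 0.1127, 0.1441]
ee_rot: [-3.132, -0.244, -0.003]
force: [-0.9, -0.8, -0.1]
width: 0.501
gripper_force: 0.0
tcp [0.571  0.1127 0.1441] tool y ang -81.09 tilt [ 0.002  0.    -1.   ] units [-0.03  0.01  2.3 ] F [-0.9 -0.8 -0.1] w 0.501 t 3.725
```

View pics/c2.png

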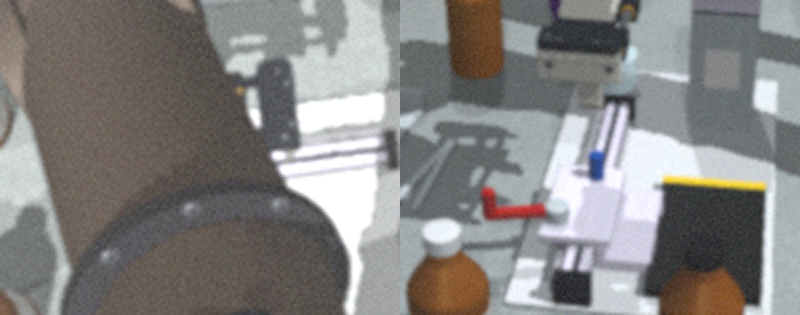

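The side view (right half) shows the fingers at (595,95) above the blue post at (597,165). The arm hides the post in the top view. I'll descend and grip it.

```bash
python3 -m creep '[[0,0,0.8,0,0.5],[0,0,0.8,0,0.5],[0,0,0.6,0,0.5],[0,0,0.1,0,0.5],[0,0,0,0,0.3],[0,0,0,0,0.1],[0,0,0,0,0.1],[0,0,0,0,0.1],[0,0,0,0,0.1]]' 25
python3 -m creep '[[0,0.2,0,0,0.1],[0,0.3,0,0,0.1],[0,0.3,0,0,0.1],[0,0.3,0,0,0.1],[0,0.3,0,0,0.1],[0,0.3,0,0,0.1],[0,0.3,0,0,0.1],[0,0.3,0,0,0.1],[0,0.2,0,0,0.1],[0,0,0,0,0.1],[0,0,0,0,0.1]]'
cat > yel.py <<'E'
from h import *
d=grab('side'); im=d['pixels']; hsv=cv2.cvtColor(im,cv2.COLOR_BGR2HSV)
m=cv2.inRange(hsv,(18,110,60),(35,255,255)); m[:,:310]=0; m[:, 420:]=0; m[:170]=0; m[300:]=0
ys,xs=np.nonzero(m); P=np.array([onplane(d,x,y,.020) for x,y in zip(xs,ys)])[:,:2]; print(len(P),'edge',cv2.boxPoints(cv2.minAreaRect(P.astype(np.float32))).round(3).tolist())
P=np.array([depthpt(d,x,y) for y in range(125,185) for x in range(335,400)]); q=P[(P[:,2]>.19)&(P[:,2]<.205)]
r=cv2.minAreaRect(q[:,:2].astype(np.float32)); print('can',len(q),r)
togo(.6,.1,.1)
E
python3 yel.py
```

```text
clock: 4.95
position: [0.5705, 0.1129, 0.0514]
ee_rot: [-3.132, -0.245, -0.002]
force: [-1.4, -0.3, 6.0]
width: 0.162
gripper_force: 25.0
clock: 6.32
position: [0.587, 0.0142, 0.0514]
ee_rot: [-3.132, -0.245, -0.004]
force: [4.5, 1.5, 4.7]
width: 0.166
gripper_force: 25.0
143 edge [[0.42100000381469727, -0.054999999701976776], [0.6140000224113464, -0.20399999618530273], [0.6639999747276306, -0.14000000059604645], [0.4699999988079071, 0.008999999612569809]]
can 499 ((0.48721975088119507, -0.11063409596681595), (0.07573027908802032, 0.08274486660957336), 9.177502632141113)
tcp [0.587  0.0143 0.0514] tool y ang -81.06 tilt [ 0.003  0.    -1.   ] units [ 0.66 -2.07 -1.21] F [5.1 2.3 5.5] w 0.164 t 6.375
```

```bash
python3 -m creep '[[0,0.1,0,0,0.1],[0,0.1,0,0,0.1],[0,0.1,0,0,0.1],[0,0.1,0,0,0.1],[0,0.05,0,0,0.1],[0,0,0,0,0.1],[0,0,0,0,0.1]]'
python3 - <<'E'
from h import *
exec(open('yel.py').read())
b=d['pixels'][130:290,220:420]; cv2.imwrite('pics/c3.png',cv2.resize(cv2.convertScaleAbs(b,alpha=1.6),None,fx=3.5,fy=3.5,interpolation=2))
E
```

```text
clock: 7.25
position: [0.5897, -0.002, 0.0514]
ee_rot: [-3.13, -0.247, -0.005]
force: [5.3, 5.8, 5.1]
width: 0.168
gripper_force: 25.0
114 edge [[0.42399999499320984, -0.07199999690055847], [0.6209999918937683, -0.2290000021457672], [0.6729999780654907, -0.16300000250339508], [0.47699999809265137, -0.006000000052154064]]
can 505 ((0.48722946643829346, -0.11018899083137512), (0.07595527172088623, 0.0815240740776062), 9.357654571533203)
tcp [ 0.5897 -0.002   0.0514] tool y ang -80.99 tilt [ 0.003  0.002 -1.   ] units [ 0.66 -2.48 -1.21] F [5.1 5.2 5.1] w 0.167 t 7.3
```

View pics/c3.png

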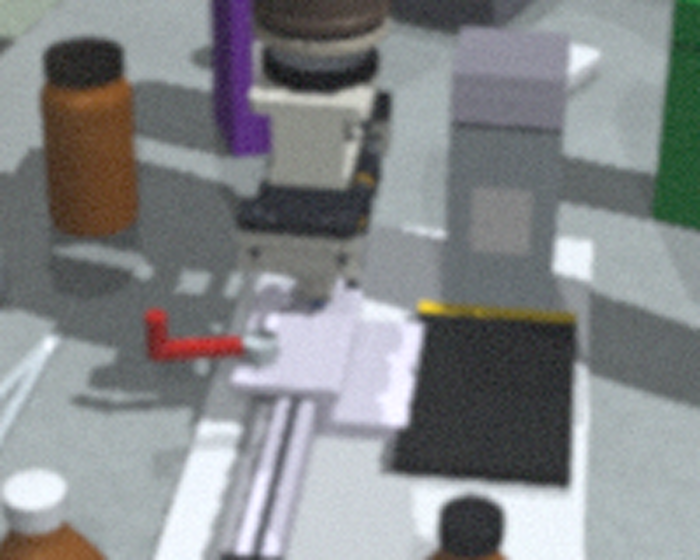

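The edge (crop (497,312)) is now close to the canister's foot at (500,300), and the red pin is free at (157,315). One last nudge, then release and rise, then locate the pin.

```bash
python3 -m creep '[[0,0.06,0,0,0.1],[0,0.06,0,0,0.1],[0,0,0,0,0.1],[0,0,0,0,0.1],[0,0,0,0,0.25],[0,0,0,0,0.45],[0,0,0,0,0.45],[0,0,-0.6,0,0.45],[0,0,-0.8,-1,0.45],[0,0,0,-1,0.45]]'
cat > red.py <<'E'
from h import *
def red():
    d=grab('side'); hsv=cv2.cvtColor(d['pixels'],cv2.COLOR_BGR2HSV)
    m=cv2.inRange(hsv,(0,140,50),(8,255,255))|cv2.inRange(hsv,(174,140,50),(180,255,255)); k=np.zeros_like(m); k[190:290,220:345]=m[190:290,220:345]
    ys,xs=np.nonzero(k); P=np.array([depthpt(d,x,y) for x,y in zip(xs,ys)])
    h=P[:,2]>.068; t=ys==ys[h].min()
    top=ys[h].min(); s=h&(ys<=top+3); print('px',xs[s].mean(),top,'depth',np.median(P[s],0).round(4),'plane',onplane(d,xs[s].mean(),top+1.5,.084).round(4))
    b=~h; print('arm',P[b].min(0).round(3),P[b].max(0).round(3)); return d
E
python3 - <<'E'
exec(open('yel.py').read())
from red import *
red()
E
```

```text
clock: 8.55
position: [0.5904, -0.0087, 0.109]
ee_rot: [3.106, 0.465, 0.005]
force: [-0.1, -0.1, -1.0]
width: 0.448
gripper_force: 0.0
108 edge [[0.4259999990463257, -0.06300000101327896], [0.42800000309944153, -0.07999999821186066], [0.5320000052452087, -0.06700000166893005], [0.5299999713897705, -0.050999999046325684]]
can 497 ((0.48763346672058105, -0.11057546734809875), (0.07633942365646362, 0.08212528377771378), 8.940354347229004)
tcp [ 0.5896 -0.009   0.1077] tool y ang -72.77 tilt [ 0.001 -0.001 -1.   ] units [ 1.06 -2.53  0.19] F [-0.3  0.4 -1.1] w 0.448 t 8.6
px 264.25 218 depth [0.663  0.1021 0.0834] plane [0.6618 0.103  0.084 ]
arm [0.613 0.079 0.055] [0.665 0.107 0.068]
```

```bash
python3 -m creep '[[0,0,-0.3,-1,0.45],[0,0,0,-1,0.45],[0,0,0,-1,0.45],[0,0,0,-1,0.45],[0,0,0,-1,0.45],[0,0,0,-1,0.45],[0,0,0,-1,0.45],[0,0,0,-1,0.45],[0,0,0,-1,0.45],[0,0,0,-1,0.45],[0,0,0,-1,0.45],[0,0,0,-1,0.45]]'
python3 -m creep '[[0,0,0,-1,0.45],[0,0,0,-1,0.45],[0.8,0.24,0,0,0.45],[0.8,0.24,0,0,0.45],[0.8,0.23,0,0,0.45],[0.8,0.23,0,0,0.45],[0,0,0,0,0.45],[0,0,0,0,0.45]]'
python3 - <<'E'
from red import *
togo(.6625,.1025,.065)
red()
E
```

```text
clock: 10.15
position: [0.5884, -0.009, 0.1179]
ee_rot: [-2.65, -1.686, 0.003]
force: [-0.5, -0.3, -0.4]
width: 0.45
gripper_force: 0.0
clock: 11.15
position: [0.6619, 0.1018, 0.1178]
ee_rot: [-2.527, -1.866, 0.003]
force: [0.2, -0.3, 0.5]
width: 0.45
gripper_force: 0.0
tcp [0.6619 0.1018 0.1178] tool y ang -17.13 tilt [-0.002 -0.001 -1.   ] units [0.02 0.01 1.32] F [ 0.2 -0.3  0.5] w 0.45 t 11.15
px 264.4 219 depth [0.6613 0.1038 0.0821] plane [0.66   0.1066 0.084 ]
arm [0.615 0.077 0.053] [0.663 0.106 0.067]
```

```bash
python3 -m creep '[[0,0,0.6,0,0.45],[0,0,0.6,0,0.45],[0,0,0.1,0,0.45],[0,0,0,0,0.3],[0,0,0,0,0.05],[0,0,0,0,0.05],[0,0,0,0,0.05],[0,0,0,0,0.05]]' 40
python3 - <<'E'
from h import *
s=readout.observe(); p=s['position'][:2]; print(p,s['width'],s['force'])
M=R.from_rotvec(s['ee_rot']).as_matrix()[:2,:2]
xr=np.array([-.155,.988]);yr=np.array([-.988,-.155]);piv=np.array([.6053,.0714])
d=p-piv; a0=np.arctan2(d@xr,-d@yr); print(np.hypot(*d),a0)
q=[piv+.065*(np.sin(a)*xr-np.cos(a)*yr) for a in np.linspace(a0,1.62,19)]
print((np.diff(q,axis=0)@M/.04).round(3).tolist(), q[-1])
E
```

```text
clock: 12.2
position: [0.6651, 0.1035, 0.0681]
ee_rot: [2.525, 1.866, 0.008]
force: [6.5, 1.3, -0.9]
width: 0.138
gripper_force: 40.0
[0.66513235 0.10351342] 0.13833935788780022 [ 6.49979586  1.25353284 -0.89305332]
0.06790568702177992 0.3369786579228297
[[0.078, -0.085], [0.072, -0.091], [0.066, -0.095], [0.059, -0.1], [0.051, -0.104], [0.044, -0.107], [0.036, -0.11], [0.028, -0.112], [0.02, -0.114], [0.012, -0.115], [0.004, -0.116], [-0.005, -0.116], [-0.013, -0.115], [-0.021, -0.114], [-0.029, -0.112], [-0.037, -0.11], [-0.045, -0.107], [-0.052, -0.103]] [0.59207861 0.13504675]
```

```bash
python3 -m creep '[[0.08,-0.08,0,0,0.05],[0.07,-0.09,0,0,0.05],[0.07,-0.1,0,0,0.05],[0.06,-0.1,0,0,0.05],[0.05,-0.1,0,0,0.05],[0.04,-0.11,0,0,0.05],[0.04,-0.11,0,0,0.05],[0.03,-0.11,0,0,0.05],[0.02,-0.11,0,0,0.05],[0,0,0,0,0.05]]'
python3 - <<'E'
exec(open('yel.py').read())
p=readout.observe()['position'][:2]; xr=np.array([-.155,.988]);yr=np.array([-.988,-.155]);d=p-np.array([.6053,.0714]); print(np.hypot(*d),np.arctan2(d@xr,-d@yr))
E
```

```text
clock: 13.45
position: [0.6369, 0.136, 0.0686]
ee_rot: [-2.523, -1.87, -0.018]
force: [12.5, 11.2, -7.2]
width: 0.139
gripper_force: 40.0
90 edge [[0.4269999861717224, -0.07199999690055847], [0.42899999022483826, -0.08299999684095383], [0.5299999713897705, -0.06400000303983688], [0.527999997138977, -0.05299999937415123]]
can 499 ((0.4877125024795532, -0.11103148758411407), (0.0757804811000824, 0.08159232884645462), 9.223546981811523)
tcp [0.6369 0.1359 0.0686] tool y ang -16.9 tilt [ 0.008  0.007 -1.   ] units [-1.12 -0.62 -0.8 ] F [12.4 10.  -7.9] w 0.139 t 13.5
0.07182748646045878 0.9590985717027698
```

```bash
python3 -m creep '[[0.05,-0.11,0,0,0.05],[0.04,-0.11,0,0,0.05],[0.02,-0.11,0,0,0.05],[0,-0.12,0,0,0.05],[-0.02,-0.12,0,0,0.05],[-0.03,-0.12,0,0,0.05],[-0.04,-0.12,0,0,0.05],[-0.05,-0.12,0,0,0.05],[0,0,0,0,0.05]]' 50
python3 - <<'E'
exec(open('yel.py').read())
p=readout.observe()['position'][:2]; xr=np.array([-.155,.988]);yr=np.array([-.988,-.155]);d=p-np.array([.607,.073]); print(np.hypot(*d),np.arctan2(d@xr,-d@yr))
E
```

```text
clock: 14.62
position: [0.5968, 0.1453, 0.0679]
ee_rot: [-2.521, -1.869, -0.007]
force: [-3.0, 11.0, -0.5]
width: 0.087
gripper_force: 44.9
91 edge [[0.4269999861717224, -0.0729999989271164], [0.42899999022483826, -0.08399999886751175], [0.531000018119812, -0.06700000166893005], [0.5289999842643738, -0.0560000017285347]]
can 502 ((0.48791974782943726, -0.11200983822345734), (0.07571485638618469, 0.08014578372240067), 8.762693405151367)
tcp [0.5969 0.1453 0.0679] tool y ang -16.88 tilt [ 0.001  0.006 -1.   ] units [-1.06  0.4  -0.81] F [-2.4  9.9  0.9] w 0.094 t 14.675
0.07304286720094633 1.5545406602529228
```

The grip on the pin slipped to the pad edge (opening 0.09). I'll open, rise and look for the pin.

```bash
python3 -m creep '[[0,0,0,0,0.45],[0,0,0,0,0.45],[0,0,-0.8,0,0.45],[0,0,-0.6,0,0.45],[0,0,0,0,0.45]]'
python3 - <<'E'
from red import *
d=red(); togo(.6,.13,.066)
b=d['pixels'][180:300,240:400]; cv2.imwrite('pics/c4.png',cv2.resize(cv2.convertScaleAbs(b,alpha=1.6),None,fx=4,fy=4,interpolation=2))
E
```

```text
clock: 15.3
position: [0.5987, 0.1407, 0.1248]
ee_rot: [2.526, 1.865, 0.005]
force: [0.3, 0.1, -0.0]
width: 0.45
gripper_force: 0.0
px 290.6 232 depth [0.5884 0.1353 0.0832] plane [0.5888 0.1368 0.084 ]
arm [0.585 0.084 0.056] [0.606 0.141 0.067]
tcp [0.598  0.1403 0.1234] tool y ang -17.11 tilt [ 0.002 -0.    -1.   ] units [-0.23  0.12  1.44] F [-1.2 -1.2  0.1] w 0.45 t 15.35
```

View pics/c4.png

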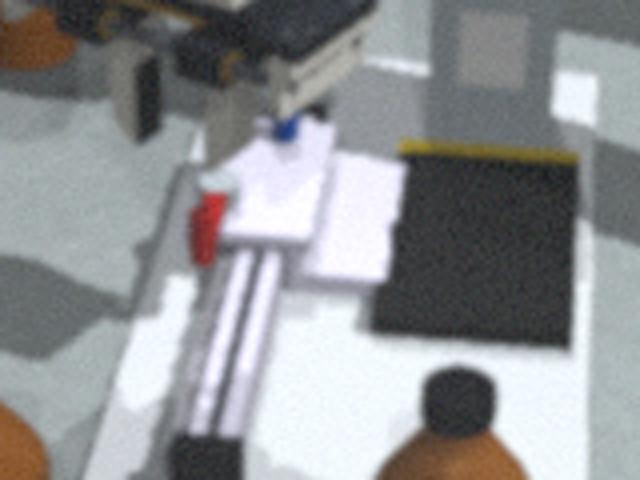

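The pin (crop (210,200)) now points along the rail, next to the post. It measures (0.588,0.136), so the lever is near its stop at about 1.6 rad, and the yellow edge is still at the canister's foot. Next I go up and round behind the canister with the fingers shut.

```bash
python3 -m creep '[[0,0,-0.8,-1,0],[0,0,-0.8,-1,0],[0,0,-0.8,-1,0],[0,0,-0.7,-1,0],[0,0,0,-1,0],[0,0,0,-1,0],[0,0,0,-0.5,0]]' 20
python3 -m creep '[[-0.75,-0.37,0,0,0],[-0.75,-0.37,0,0,0],[-0.75,-0.37,0,0,0],[-0.75,-0.37,0,0,0],[-0.75,-0.37,0,0,0],[-0.75,-0.37,0,0,0],[-0.75,-0.37,0,0,0],[-0.75,-0.37,0,0,0],[-0.75,-0.37,0,0,0],[-0.75,-0.37,0,0,0],[0,0,0,0,0],[0,0,0,0,0]]'
python3 - <<'E'
exec(open('yel.py').read())
togo(.4985,-.179,.166)
from red import *
red()
E
```

```text
clock: 16.23
position: [0.5971, 0.1401, 0.2456]
ee_rot: [-2.04, -2.388, 0.002]
force: [0.3, 0.4, 0.3]
width: 0.007
gripper_force: 0.0
clock: 17.73
position: [0.4977, -0.1781, 0.2464]
ee_rot: [-2.042, -2.387, -0.0]
force: [-0.2, 0.7, 0.4]
width: 0.002
gripper_force: 0.0
162 edge [[0.4259999990463257, -0.07000000029802322], [0.42899999022483826, -0.0860000029206276], [0.5329999923706055, -0.06700000166893005], [0.5299999713897705, -0.050999999046325684]]
can 505 ((0.4881526231765747, -0.11325523257255554), (0.07598379254341125, 0.08186236768960953), 9.370165824890137)
tcp [ 0.4979 -0.1776  0.2466] tool y ang 8.99 tilt [-0.     0.001 -1.   ] units [6.45 3.61 3.67] F [-1.2  0.3  1.1] w 0.006 t 17.775
tcp [ 0.4979 -0.1776  0.2466] tool y ang 8.99 tilt [-0.     0.001 -1.   ] units [-0.04  0.01  2.01] F [-1.2  0.3  1.1] w 0.006 t 17.775
px 290.22222222222223 232 depth [0.5901 0.1363 0.0829] plane [0.5896 0.137  0.084 ]
arm [0.586 0.081 0.058] [0.604 0.142 0.066]
```

```bash
python3 -m creep '[[0,0,0.8,0,0],[0,0,0.8,0,0],[0,0,0.4,0,0],[0.2,0,0,0,0],[0.15,0,0,0,0],[0.15,0,0,0,0],[0.1,0,0,0,0],[0.1,0,0,0,0],[0.1,0,0,0,0],[0.1,0,0,0,0]]'
python3 - <<'E'
exec(open('yel.py').read())
E
```

```text
clock: 19.08
position: [0.492, -0.1428, 0.1667]
ee_rot: [-2.042, -2.387, 0.0]
force: [0.3, -0.8, 1.1]
width: 0.005
gripper_force: 0.7
168 edge [[0.42399999499320984, -0.0689999982714653], [0.4269999861717224, -0.08699999749660492], [0.5329999923706055, -0.0689999982714653], [0.5299999713897705, -0.052000001072883606]]
can 635 ((0.48531562089920044, -0.0952143520116806), (0.07623457908630371, 0.09456752985715866), 9.095779418945312)
tcp [ 0.4919 -0.1421  0.1667] tool y ang 8.97 tilt [-0.  0. -1.] units [5.56 3.61 1.67] F [-0.6 -0.9 -0.4] w 0.003 t 19.125
```

The top has moved about 18 mm towards the rest, so it is leaning. I'll carry on.

```bash
python3 -m creep '[[0.12,0,0,0,0],[0.12,0,0,0,0],[0.12,0,0,0,0],[0.12,0,0,0,0],[0.12,0,0,0,0],[0.12,0,0,0,0],[0.12,0,0,0,0],[0.12,0,0,0,0],[0.12,0,0,0,0],[0.12,0,0,0,0],[0.12,0,0,0,0],[0.12,0,0,0,0]]'
python3 - <<'E'
from h import *
d=grab('side'); togo(.5,-.1,.1)
b=d['pixels'][130:290,220:420]; cv2.imwrite('pics/c5.png',cv2.resize(cv2.convertScaleAbs(b,alpha=1.6),None,fx=3.5,fy=3.5,interpolation=2))
E
```

```text
clock: 20.62
position: [0.4832, -0.0858, 0.1667]
ee_rot: [2.042, 2.388, -0.0]
force: [0.0, 0.2, 1.2]
width: 0.005
gripper_force: 0.0
tcp [ 0.4831 -0.0851  0.1668] tool y ang 8.98 tilt [ 0.  0. -1.] units [-0.43  0.36  1.67] F [-0.2  1.1 -0.6] w 0.008 t 20.675
```

View pics/c5.png

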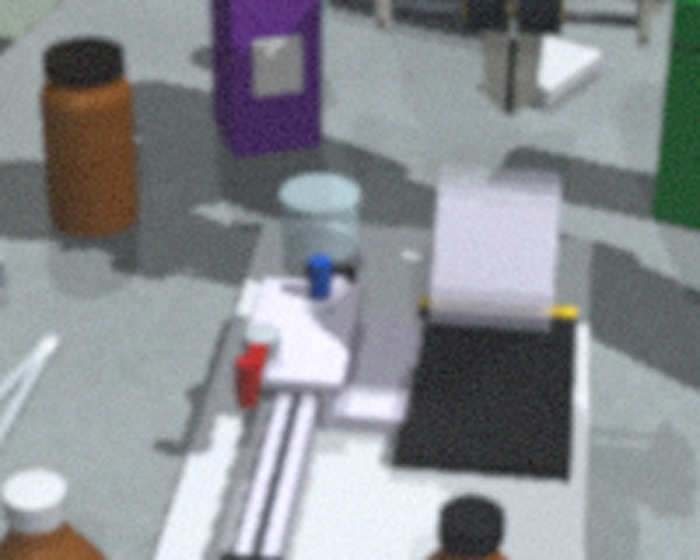

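The canister is part-way over, its top end facing the camera at crop (495,245) with its front over the yellow edge, and the fingers at (510,80) are already clear. I'll back off and let it settle.

```bash
python3 -m creep '[[0,0,0,0,0],[0,0,0,0,0],[0,0,0,0,0],[0,0,0,0,0],[0,0,-0.5,0,0],[-0.5,0,-0.5,0,0],[-0.5,0,-0.3,0,0],[-0.5,0,0,0,0],[0,0,0,0,0],[0,0,0,0,0]]'
python3 - <<'E'
from h import *
d=grab('side'); t=grab('top')
P=np.array([depthpt(t,x,y) for y in range(180,280) for x in range(190,380)])
q=P[(P[:,2]>.075)&(P[:,2]<.12)&(P[:,0]<.535)]; r=cv2.minAreaRect(q[:,:2].astype(np.float32)); print(len(q),r,np.percentile(q[:,2],[5,50,95]))
c=np.linalg.lstsq(np.c_[q[:,:2]-q[:,:2].mean(0),np.ones(len(q))],q[:,2],rcond=None)[0]; print('slopes',c)
f=lambda i:cv2.resize(cv2.convertScaleAbs(i,alpha=1.6),(400,320),interpolation=2)
cv2.imwrite('pics/c6.png',np.hstack([f(d['pixels'][130:290,220:420]),f(t['pixels'][120:280,180:380])]))
E
```

```text
clock: 21.92
position: [0.4921, -0.1447, 0.2181]
ee_rot: [-2.04, -2.387, 0.0]
force: [-0.3, 0.5, 0.4]
width: 0.006
gripper_force: 0.0
2447 ((0.4731036424636841, -0.018713749945163727), (0.07674260437488556, 0.190117746591568), 9.583279609680176) [0.09129778 0.0943506  0.09734437]
slopes [0.01144626 0.00084302 0.09421596]
```

View pics/c6.png

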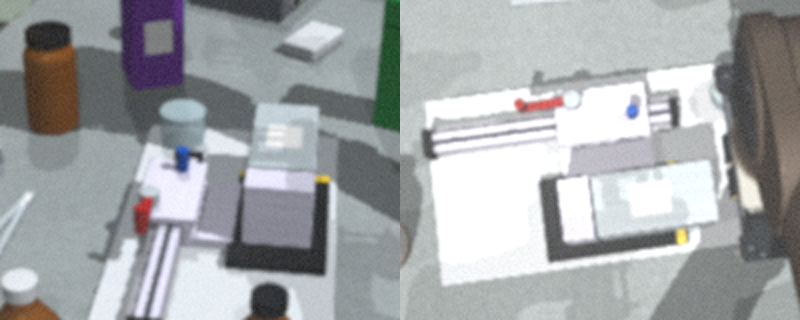

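The canister lies flat on the rubber at (640,205) in the right half, aligned with the plate. The lever at (520,103) is parallel to the rail, and the bystanders stand in place. Handing in.

```bash
python3 -c "
from cell import sign_off
print(sign_off())"
```

```text
the job is handed in; nothing more can be done
None
```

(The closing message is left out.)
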